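# Stack the avionics modules on their mounting plate

## Robot

A 6-joint arm with a two-finger parallel gripper is mounted at the origin on the work surface. World frame = base frame: x ahead of the robot, y to its left, z up, the work surface at z = 0. Lengths are in m, angles in rad, forces in N, time in s.
With the tool pointing down it reaches from about 0.25 to 0.725 m from the base axis. Payload 4 kg.
Tool frame: the origin (TCP) lies midway between the tips of the shut fingers; the grasp point (between the pads) lies 19 mm behind it; z points along the fingers, y is the line along which they close (so a half turn about z gives the same grasp; the last joint's range is limited). The gripper opens to 85 mm and grips with 20 to 120 N. Pads are 22 mm wide; open, the fingers measure 114 mm over their backs; the gripper's body (76 mm by 85 mm) begins 54 mm behind the grasp point. The pads swing forward as they close: fully open they stand 13 mm farther back than shut.
Start: joints at [1.15, 0.241, 0.005, 1.335, 0, 1.571], TCP at [0.204, 0.456, 0.231] pointing down, gripper open.
Joint ranges: [-2.72, 2.72], [-1.05, 1.87], [-1.09, 1.28], [-1.99, 2.15], [-1.42, 1.44], [-3.14, 3.14]. Speed limits (rad/s): [2.79, 2.79, 3.14, 3.14, 3.14, 3.14].

## Interface

Orientations are given as a unit quaternion [x, y, z, w].
In Python, from workcell import get_obs, camera, job_done, silhouettes gives the robot as it stands. The module is installed in compiled form; this text tells all that it offers.
- The arm moves only by the tool drive_tool, never from a script. Its argument "increments" is a list of rows, each a list of 3 entries, a list of its own where there are three numbers: the shift along the world's x, y, z in mm, then the turn, a rotation vector about the world's x, y, z in degrees, then the opening, from 0 (shut) to 1 (fully open). A call has 1 to 8 rows; each row shifts and turns the commanded pose from where the row before left it; what a row does not reach is not made up. A row lasts 1/12 s, in which the tool goes at most 41.7 mm and 7.16 degrees, less where a joint would pass 70% of its speed; a pose out of reach is approached as far as the arm can. A call is refused whole if a number of a shift passes 41.7 or a number of a turn 7.16, either way. A call with a gripper value outside its range is refused whole. The fingers move at their own pace and stop on an object; the grip force is fixed at half the most. Time passes only in rows, so rows that do not move let the fingers close. It gives the time, the measured TCP pose, the force, the opening and the grip force at its end, in the units of the state.
- get_obs(): the state, without advancing time (a new reading comes with each control period).
- camera(name): name is "scene" or "top" or "wrist"; returns a dict with "image" (400x640x3 uint8, red, green, blue), "K" (3x3 intrinsics, pixels), "k1" (the pictures are not rectified: a ray, as slopes to the right and down, at radius r is drawn at 1 + k1 r^2 times it, then the intrinsics apply), "view" (4x4, takes a point from world to camera coordinates). Camera axes: x right, y down, z forward; pixel columns grow to the right and rows downward; lengths in m; the calibration is good to about 2 mm. A picture is of the moment at which its call begins. There is no depth.
- job_done(): hands the job in; it is judged then, once.
Trained networks look in a picture, given as the dict that the camera call returned (one of the last four; its "shot" number tells which), for a name from the list of things; names that differ only in an ending like _2 or _b are one class to them, and where a whole thing is asked for, a point or a joint stands for the part that bears it (a point fixed in the world has none). Each returns a list of dicts, best first, with "conf" (0 to 1); they miss things now and then, are a little off and sometimes report something else, mostly with a low value. They report only what shows in the picture. A call takes as long as a camera call.
- silhouettes(query, picture): "region" (400x640 bool, what is visible of it) and "bbox" ([left, top, right, bottom] in pixels, round what is visible of it).
The state is a dict: "clock": time; "joint_pos": joint angles; "joint_vel": joint speeds; "tau": joint torques, N m; "eef_pos": TCP position; "tool_rot": TCP orientation; "ft_force": force on the tool from outside, world axes, zero at the start; "ft_torque": the same for the moment, N m; "grip_width": finger opening in m; "grasp_force": force on a finger pad.
Only numpy, scipy, OpenCV 4.12 (cv2) and the standard library are available. Lean on these libraries where they do the work, as an engineer would, in place of code of your own. Each camera call takes 0.05 s, during which the arm holds its last target. There are 200 camera calls.

## Task

Build up the electronics stack in the middle of the mounting plate, its long sides in line with the plate's: first the finned power module, on it the socket module with its two round sockets at the plate's tongue end, then the thin processor module, then the bare cover plate, and last the brass weight in the middle of the cover to hold it all down until it is bolted. Finish each level and let go before adding the next, keep the modules squared up over one another, and put every piece down, never drop it.

Things in the scene. Friction and masses are not known exactly. Their poses are not given: they have to be found in the camera images.
- power: Power module, loose: black closed block 84 x 60 x 30 mm (length, width, height), the tallest module, with a row of upright cooling fins at each short end and a dark metal patch on its flat top; about 0.35 kg. The same both ways round. Origin: centre of its underside; x along its length, y across its width (grip across the width), z up.
- io: Socket module, loose: black frame 84 x 60 x 24 mm, open on top with a green circuit board 5 mm below the rim (four small chips), and two round metal sockets 19 mm thick that stick out 16 mm from its -x short end; about 0.25 kg. Origin: centre of its underside; x along its length, y across its width (grip across the width), z up.
- io_sockets (a point): Point between the two sockets of the socket module, 50 mm from the module's centre towards its -x end, 12 mm above its underside.
- cpu: Processor module, loose: black frame 84 x 60 x 18 mm, open on top with a green circuit board 5 mm below the rim carrying one large square metal chip; no sockets, no fins; about 0.18 kg. The same both ways round for this job. Origin: centre of its underside; x along its length, y across its width (grip across the width), z up.
- cover: Cover plate, loose: bare flat aluminium plate 84 x 60 x 10 mm with four dark screw heads near its corners; about 0.12 kg. The same both ways round. Origin: centre of its underside; x along its length, y across its width (grip across the width), z up.
- weight: Brass bench weight, loose: upright cylinder 46 mm across and 32 mm high with a small knob (22 mm across) above it, 54 mm high in all; about 0.45 kg. Grip it across the cylinder. Origin: centre of its underside, z up.
- plate: Mounting plate, fixed: bare aluminium plate 104 mm (x) by 84 mm (y), flat top 8 mm above the table, small dark screws in its corners. From the middle of its -x end a tongue 26 mm wide sticks out 33 mm, with a brass stud (18 mm above the table, 74 mm from the plate's centre). Origin: underside centre of the 104 x 84 plate; x along its length, away from the tongue; z up.

How it is judged:
By the outcome, as a careful person would: the job done as asked, in the order asked, and still so for the second after the job is handed in, with the robot touching nothing.
It also fails if it takes over 144 s, if anything falls off the work surface, if the arm or the gripper's body presses on something with over 40 N, if the wrist force passes 120 N, or if a joint passes its speed limit or range.

## Working session

There is one attempt and no reset: what is moved stays moved. The work goes in short steps, Python scripts to look and compute and a tool call to move; the robot and the scene stay as the last step left them, time stands still between calls to the robot, and variables do not carry over. Pictures are saved under pics/ and viewed, at most 14 in all, crops included, and the job is handed in when it is done.

Besides the shell and the picture viewer there is one more tool, called after ">>>" by a JSON object that holds its "op" and its "data", one argument or row to a line. drive_tool: Moves the arm, as the interface text tells. Its arguments: {"type":"object","properties":{"increments":{"type":"array"}},"required":["increments"]}

```bash
mkdir -p pics
cat > h.py <<'E'
import numpy as np, cv2
from workcell import *
def save(n,im): cv2.imwrite('pics/'+n+'.png',cv2.cvtColor(im,cv2.COLOR_RGB2BGR))
def unproj(p,uv,z):
    uv=np.atleast_2d(np.array(uv,float)); K=p['K']
    d=(uv-[K[0,2],K[1,2]])/[K[0,0],K[1,1]]; u=d.copy()
    for _ in range(20): u=d/(1+p['k1']*(u**2).sum(1,keepdims=True))
    V=p['view'];R=V[:3,:3];c=-R.T@V[:3,3]
    w=np.c_[u,np.ones(len(u))]@R
    return c+w*((z-c[2])/w[:,2])[:,None]
def proj(p,X):
    X=np.atleast_2d(X);V=p['view'];c=X@V[:3,:3].T+V[:3,3];u=c[:,:2]/c[:,2:]
    u=u*(1+p['k1']*(u**2).sum(1,keepdims=True));K=p['K']
    return u*[K[0,0],K[1,1]]+[K[0,2],K[1,2]]
E
python3 - <<'E'
from h import *
o=get_obs();print(o['clock'],o['eef_pos'],o['tool_rot'],o['grip_width'])
H=dict(power=.03,io=.024,cpu=.018,cover=.01,weight=.032,plate=.008)
ims=[]
for c in ['top','scene']:
    p=camera(c);ims.append(p['image']);V=p['view'];print(c,-V[:3,:3].T@V[:3,3],p['k1'],p['K'][0,0])
    for n,h in H.items():
        for s in silhouettes(n,p)[:2]:
            m=s['region'].astype(np.uint8);cs,_=cv2.findContours(m,0,2);k=max(cs,key=cv2.contourArea)[:,0]
            w=unproj(p,k,h)[:,:2];r=cv2.minAreaRect((w*1000).astype(np.float32))
            print(n,round(s['conf'],2),s['bbox'],np.round(r[0]),np.round(r[1]),round(r[2],1))
save('top',ims[0]);save('scene',ims[1])
E
```

```text
0.0 [0.20399154 0.45580508 0.23039785] [ 2.08858316e-01  9.77945348e-01 -1.02707350e-03 -2.12974343e-04] 0.08539240614172958
top [ 0.31420103 -0.01774142  1.0534504 ] -0.1320106486754533 494.7882797427871
power 0.95 [418.1, 143.7, 453.4, 186.6] [ 628. -246.] [66. 90.] 85.7
io 0.61 [303.5, 223.6, 336.3, 280.7] [431. -12.] [104.  62.] 17.1
cpu 0.97 [339.6, 145.9, 371.9, 188.0] [617. -75.] [87. 61.] 16.1
cover 0.66 [191.0, 133.9, 218.0, 170.4] [637. 259.] [88. 64.] 6.9
cover 0.33 [418.7, 142.0, 455.1, 185.8] [ 635. -249.] [72. 95.] 87.8
weight 0.76 [274.4, 150.7, 298.6, 173.4] [615.  79.] [52. 48.] 3.9
plate 0.67 [189.6, 198.0, 229.8, 262.8] [452. 234.] [137.  85.] 7.1
scene [0.72244781 0.33759932 0.67959112] -0.036622191709790954 390.7337149117299
power 0.83 [211.7, 115.2, 257.5, 159.3] [ 630. -236.] [87. 88.] 86.8
io 0.58 [339.4, 162.9, 391.6, 212.5] [436.  -5.] [109.  67.] 18.2
io 0.23 [246.1, 176.7, 296.6, 219.0] [618. -65.] [88. 70.] 14.3
cpu 0.94 [245.2, 177.6, 297.5, 221.9] [617. -70.] [88. 70.] 13.4
cover 0.93 [311.8, 328.6, 378.6, 388.6] [634. 261.] [86. 62.] 6.4
weight 0.58 [295.2, 248.0, 320.3, 274.5] [619.  86.] [55. 45.] 62.3
plate 0.96 [382.2, 268.0, 459.6, 335.9] [451. 236.] [137.  84.] 5.3
plate 0.68 [292.5, 247.0, 317.6, 277.1] [615.  77.] [57. 46.] 62.3
```

Run:
```python
from h import *
im=cv2.cvtColor(cv2.imread('pics/top.png'),cv2.COLOR_BGR2RGB)
save('topc',cv2.resize(im[110:300,170:470],(800,507),interpolation=cv2.INTER_CUBIC))
```

```text
(no output)
```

View pics/topc.png

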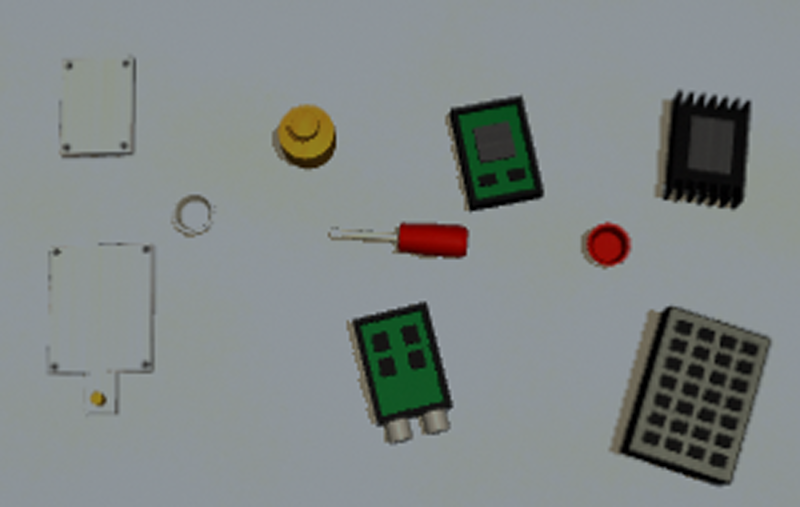

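View pics/scene.png

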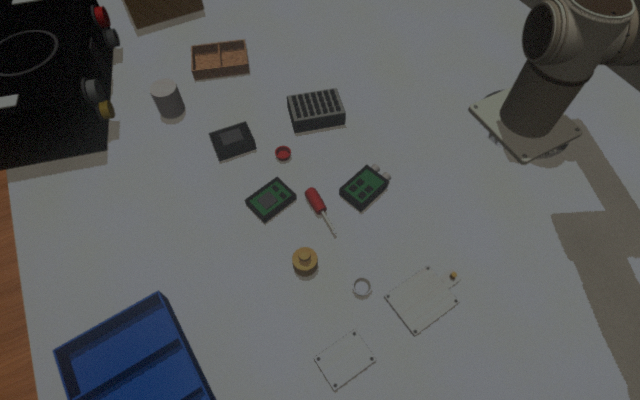

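The top view (crop scale 2.67, offset 170,110) shows the plate lower left with its tongue down (−x). The cover is above it, and the weight, cpu and power follow to the right. The io module is at about (400,365) with its sockets also towards −x. The grey-keypad block, ring, screwdriver and red cap are distractors. Next I fit box models to the silhouettes from both cameras.

```bash
cat >> h.py <<'E'
from scipy.optimize import minimize
def box(x0,x1,y0,y1,z0,z1): return np.array([[x,y,z] for x in(x0,x1) for y in(y0,y1) for z in(z0,z1)])/1000.
def cyl(r,z0,z1): t=np.arange(0,2*np.pi,.2);return np.array([[r*np.cos(a),r*np.sin(a),z] for a in t for z in(z0,z1)])/1000.
MOD=dict(power=[box(-42,42,-30,30,0,30)],io=[box(-42,42,-30,30,0,24),box(-58,-42,4,23,3,22),box(-58,-42,-23,-4,3,22)],
 cpu=[box(-42,42,-30,30,0,18)],cover=[box(-42,42,-30,30,0,10)],weight=[cyl(23,0,32),cyl(11,32,54)],
 plate=[box(-52,52,-42,42,0,8),box(-85,-52,-13,13,0,8)])
S=4
def render(p,n,q,bb,z0=0):
    a=q[2];R=np.array([[np.cos(a),-np.sin(a),0],[np.sin(a),np.cos(a),0],[0,0,1]])
    m=np.zeros(((bb[3]-bb[1])*S,(bb[2]-bb[0])*S),np.uint8)
    for b in MOD[n]:
        uv=(proj(p,b@R.T+[q[0],q[1],z0])-bb[:2]+.5)*S-.5
        cv2.fillConvexPoly(m,cv2.convexHull(np.round(uv*16).astype(np.int32)),1,shift=4)
    return cv2.resize(m.astype(np.float32),None,fx=1/S,fy=1/S,interpolation=cv2.INTER_AREA)
def fit(n,obs,q0,z0=0):
    """obs: list of (picture, region); returns pose x,y,yaw and misfit"""
    D=[]
    for p,r in obs:
        ys,xs=np.nonzero(r);bb=[max(xs.min()-25,0),max(ys.min()-25,0),min(xs.max()+26,640),min(ys.max()+26,400)]
        D.append((p,r[bb[1]:bb[3],bb[0]:bb[2]].astype(np.float32),bb))
    sc=np.array([.01,.01,.15])
    f=lambda v:sum(np.abs(render(p,n,v*sc,bb,z0)-r).sum()/r.sum() for p,r,bb in D)/len(D)
    best=None
    for da in ([0] if n=='weight' else [-.12,0,.12]):
        q=np.array(q0,float)+[0,0,da]
        o=minimize(f,q/sc,method='Nelder-Mead',options=dict(initial_simplex=np.vstack([q/sc]+[q/sc+e for e in np.eye(3)*.6]),xatol=.01,fatol=1e-5,maxiter=250))
        if best is None or o.fun<best[1]: best=(o.x*sc,o.fun)
    return best
def show(q): return np.round([q[0]*1000,q[1]*1000,np.degrees(q[2])],1)
E
python3 - <<'E'
from h import *
Q=dict(power=(.628,-.246,-.08),io=(.436,-.01,.25),cpu=(.617,-.075,.22),cover=(.637,.259,.1),weight=(.615,.079,0),plate=(.468,.236,.1))
P=[camera('top'),camera('scene')]
for n,q in Q.items():
    ob=[(p,silhouettes(n,p)[0]['region']) for p in P]
    for o in (ob,ob[:1],ob[1:]):
        b=fit(n,o,q);print(n,show(b[0]),round(b[1],3))
E
```

```text
power [ 630.2 -248.2   -3. ] 0.065
power [ 630.  -248.3   -3.4] 0.076
power [ 630.4 -248.5   -2.4] 0.054Traceback (most recent call last):
  File "<stdin>", line 5, in <module>
IndexError: list index out of range
```

Run:
```python
from h import *
Q=dict(io=(.436,-.01,.25),cpu=(.617,-.075,.22),cover=(.637,.259,.1),weight=(.615,.079,0),plate=(.468,.236,.1))
P=[camera('top'),camera('scene')]
for n,q in Q.items():
    ob=[]
    for p in P:
        s=[s for s in silhouettes(n,p) if np.hypot(*(np.mean(np.argwhere(s['region']),0)[::-1]-proj(p,[q[0],q[1],.01])[0]))<20]
        if s: ob.append((p,s[0]['region']))
    for o in ob: 
        b=fit(n,[o],q);print(n,show(b[0]),round(b[1],3))
    if len(ob)>1: b=fit(n,ob,q);print(n,show(b[0]),round(b[1],3))
```

```text
io [438.3 -10.2  17.3] 0.063
io [437.2  -8.8  17.1] 0.043
io [437.7  -9.5  17.2] 0.063
cpu [618.1 -75.8  15. ] 0.03
cpu [615.  -74.4  14.2] 0.028
cpu [616.6 -75.1  15.1] 0.057
cover [637.1 259.4   7.1] 0.053
cover [634.4 260.2   5.1] 0.034
cover [635.2 260.    5.1] 0.056
weight [619.   79.8   3.7] 0.109
weight [6.164e+02 8.020e+01 4.000e-01] 0.063
weight [617.2  80.1   3.4] 0.099
plate [465.9 236.9   6. ] 0.041
```

The poses agree to about 2 mm, with the plate at (466,237) and yaw 6°. I move to hover over the power module.

>>> {"op": "drive_tool", "data": {
  "increments": [
    [[21,-35,-4],[0,0,1],1],
    [[21,-35,-4],[0,0,1],1],
    [[21,-35,-4],[0,0,1],1],
    [[21,-35,-4],[0,0,1],1],
    [[21,-35,-4],[0,0,1],1],
    [[21,-35,-4],[0,0,1],1],
    [[21,-35,-4],[0,0,1],1],
    [[21,-35,-4],[0,0,1],1]
  ]
}}

```text
clock: 2.27
eef_pos: [0.3729, 0.1747, 0.1995]
tool_rot: [0.14, 0.99, 0.0, 0.0]
ft_force: [0.9, 0.5, -0.5]
grip_width: 0.0857
grasp_force: 0.0
```

>>> {"op": "drive_tool", "data": {
  "increments": [
    [[21,-35,-4],[0,0,1],1],
    [[21,-35,-4],[0,0,1],1],
    [[21,-35,-4],[0,0,1],1],
    [[21,-35,-4],[0,0,1],1],
    [[21,-35,-4],[0,0,1],1],
    [[21,-35,-4],[0,0,1],1],
    [[21,-35,-4],[0,0,1],1],
    [[21,-35,-4],[0,0,1],1]
  ]
}}

```text
clock: 2.93
eef_pos: [0.541, -0.1057, 0.1672]
tool_rot: [0.07, 0.998, 0.0, 0.0]
ft_force: [1.1, 1.1, 1.1]
grip_width: 0.0853
grasp_force: 0.0
```

```bash
cat >> h.py <<'E'
def psi(): # yaw of an object of which the width lies along the closing line
    from scipy.spatial.transform import Rotation as T
    y=T.from_quat(get_obs()['tool_rot']).as_matrix()[:,1]; return (np.degrees(np.arctan2(y[1],y[0]))-90+90)%180-90
def st():
    o=get_obs();print('t',round(o['clock'],2),'tcp',np.round(o['eef_pos']*1000,1),'psi',round(psi(),2),'F',np.round(o['ft_force'],1),'w',round(o['grip_width']*1000,1),'gf',round(o['grasp_force'],1),'j',np.round(o['joint_pos'],2))
E
python3 -c "
from h import *
st()"
```

```text
t 2.93 tcp [ 541.  -105.7  167.2] psi -8.09 F [1.1 1.1 1.1] w 85.3 gf 0.0 j [-0.19  0.38  0.02  1.22  0.   -0.05]
```

>>> {"op": "drive_tool", "data": {
  "increments": [
    [[20,-35,-4],[0,0,1],1],
    [[20,-35,-4],[0,0,1],1],
    [[20,-35,-4],[0,0,1],1],
    [[19,-30,-4],[0,0,1],1],
    [[10,-7,-2],[0,0,1],1],
    [[0,0,0],[0,0,0],1]
  ]
}}

```text
clock: 3.43
eef_pos: [0.6302, -0.2486, 0.1472]
tool_rot: [0.029, 1.0, 0.0, -0.0]
ft_force: [-0.6, 0.1, -0.9]
grip_width: 0.085
grasp_force: 0.0
```

```bash
cat >> h.py <<'E'
def wl(n,q,z0=0,name=None):
    p=camera('wrist')
    if name: save(name,p['image'])
    for s in silhouettes(n,p)[:2]:
        print(n,round(s['conf'],2),s['bbox'],end=' ');b=fit(n,[(p,s['region'])],q,z0);print(show(b[0]),round(b[1],3))
E
python3 -c "
from h import *
st();wl('power',(.630,-.248,-.05),0,'w1')"
```

```text
t 3.43 tcp [ 630.2 -248.6  147.2] psi -3.28 F [-0.6  0.1 -0.9] w 85.0 gf 0.0 j [-0.38  0.64  0.41  1.34 -0.   -0.32]
power 0.65 [287.9, 136.4, 365.0, 242.6] [ 630.4 -247.5   -3.6] 0.135
```

View pics/w1.png

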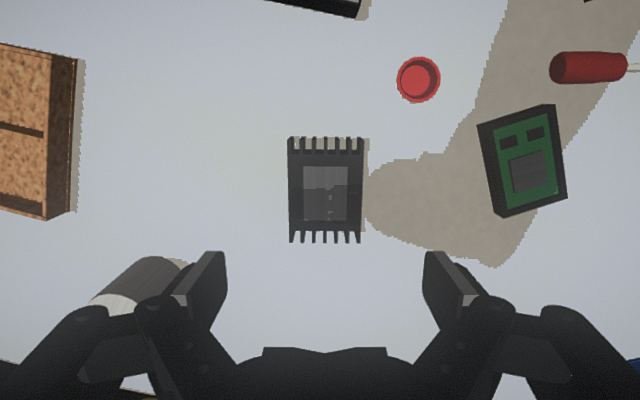

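The wrist view shows power centred at (326,189) between the fingers. A grey can is visible at lower left, so I check its clearance before lowering.

```bash
python3 -c "
from h import *
p=camera('scene');print(np.round(unproj(p,[[158,108],[172,117],[184,108]],0),3), np.round(unproj(p,[[152,88],[166,97],[180,90]],.05),3))
w=camera('wrist');print(np.round(unproj(w,[[120,290],[160,260],[190,265]],.05),3))
"
```

```text
[[ 0.748 -0.44   0.   ]
 [ 0.726 -0.396  0.   ]
 [ 0.692 -0.411  0.   ]] [[ 0.741 -0.452  0.05 ]
 [ 0.72  -0.408  0.05 ]
 [ 0.685 -0.415  0.05 ]]
[[ 0.699 -0.422  0.05 ]
 [ 0.673 -0.38   0.05 ]
 [ 0.678 -0.356  0.05 ]]
```

>>> {"op": "drive_tool", "data": {
  "increments": [
    [[0,0,-40],[0,0,0],1],
    [[0,0,-40],[0,0,0],1],
    [[0,0,-39],[0,0,0],1],
    [[0,0,-20],[0,0,0],1],
    [[0,1,0],[0,0,0],0.5],
    [[0,0,0],[0,0,0],0],
    [[0,0,0],[0,0,0],0],
    [[0,0,0],[0,0,0],0]
  ]
}}

```text
clock: 4.3
eef_pos: [0.631, -0.2447, 0.0132]
tool_rot: [0.027, 1.0, -0.001, 0.002]
ft_force: [0.2, 0.5, -3.3]
grip_width: 0.0583
grasp_force: 67.0
```

```bash
python3 -c "
from h import *
st();p=camera('wrist');save('w2',p['image'][100:])"
```

```text
t 4.3 tcp [ 631.  -244.7   13.2] psi -3.07 F [ 0.2  0.5 -3.3] w 58.3 gf 67.0 j [-0.37  0.74  0.22  1.05  0.   -0.32]
```

View pics/w2.png

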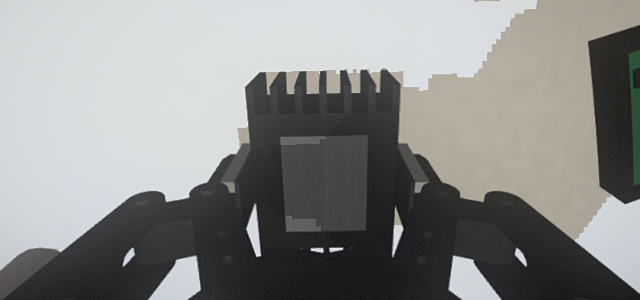

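Gripped at 58 mm width. The wrist view shows the pads on both sides of the module at mid-length, around x=240 and x=400. Lift and carry.

>>> {"op": "drive_tool", "data": {
  "increments": [
    [[0,0,15],[0,0,0],0],
    [[0,0,30],[0,0,0],0],
    [[0,0,30],[0,0,0],0],
    [[-6,20,25],[0,0,0],0],
    [[-12,36,0],[0,0,1],0],
    [[-12,36,0],[0,0,1],0],
    [[-12,36,0],[0,0,1],0],
    [[-12,36,0],[0,0,1],0]
  ]
}}

```text
clock: 5.02
eef_pos: [0.5752, -0.0794, 0.1122]
tool_rot: [-0.008, 1.0, -0.0, 0.002]
ft_force: [0.2, 0.6, -2.6]
grip_width: 0.0584
grasp_force: 67.1
```

>>> {"op": "drive_tool", "data": {
  "increments": [
    [[-12,36,0],[0,0,1],0],
    [[-12,36,0],[0,0,1],0],
    [[-12,36,0],[0,0,1],0],
    [[-12,36,0],[0,0,1],0],
    [[-12,36,0],[0,0,1],0],
    [[-12,36,0],[0,0,0],0],
    [[-12,36,0],[0,0,0],0],
    [[-12,36,0],[0,0,0],0]
  ]
}}

```text
clock: 5.68
eef_pos: [0.4792, 0.2094, 0.1121]
tool_rot: [-0.051, 0.999, 0.001, 0.002]
ft_force: [1.2, 0.4, -3.7]
grip_width: 0.0584
grasp_force: 67.1
```

```bash
python3 -c "
from h import *
st()
print(*[k for k in [0]])
wl('plate',(.466,.237,.1))
p=[camera('top'),camera('scene')]
o=get_obs()['eef_pos']
for c in p:
  for s in silhouettes('power',c)[:1]: b=fit('power',[(c,s['region'])],(o[0],o[1],np.radians(psi())),o[2]-.0132);print(s['conf'],s['bbox'],show(b[0]),b[1])
"
```

```text
t 5.68 tcp [479.2 209.4 112.1] psi 5.88 F [ 1.2  0.4 -3.7] w 58.4 gf 67.1 j [ 0.41  0.37 -0.15  1.06  0.    0.31]
0
plate 0.92 [302.4, 68.8, 417.9, 247.2] [466.2 236.8   5.8] 0.637
0.9 [194.5, 185.7, 227.3, 233.9] [482.5 211.4   8.4] 1.430807113647461
0.64 [384.4, 239.5, 437.4, 303.0] [485.3 208.7  14.8] 0.421534925699234
```

>>> {"op": "drive_tool", "data": {
  "increments": [
    [[-6,14,0],[0,0,0],0],
    [[-6.5,13.5,-10],[0,0,0],0],
    [[0,0,-30],[0,0,0],0],
    [[0,0,-30],[0,0,0],0],
    [[0,0,-10],[0,0,0],0],
    [[0,0,0],[0,0,0],0]
  ]
}}

```text
clock: 6.48
eef_pos: [0.4647, 0.2322, 0.0276]
tool_rot: [-0.05, 0.999, -0.001, -0.003]
ft_force: [-0.4, -1.3, -3.0]
grip_width: 0.0584
grasp_force: 67.0
```

```bash
python3 -c "
from h import *
st()
wl('power',(.466,.237,.1),.02)
p=[camera('top'),camera('scene')]
im=np.hstack([cv2.resize(p[0]['image'][170:270,160:260],(400,400),interpolation=cv2.INTER_CUBIC),cv2.resize(p[1]['image'][240:350,365:475],(400,400),interpolation=cv2.INTER_CUBIC)]);save('pl1',im)
"
```

```text
t 6.48 tcp [464.7 232.2  27.6] psi 5.75 F [-0.4 -1.3 -3. ] w 58.4 gf 67.0 j [ 0.46  0.46 -0.25  0.87 -0.    0.36]
power 0.87 [244.4, 167.8, 398.7, 354.8] [467.3 233.3   7.1] 0.199
```

View pics/pl1.png

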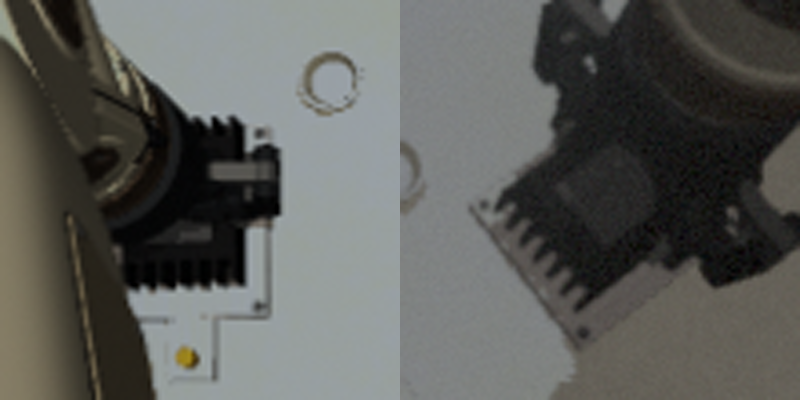

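The top crop shows the module over the plate, with the tongue-side margin at about rows 290–315. The tool is about 5 mm short in y, so I correct that and lower.

>>> {"op": "drive_tool", "data": {
  "increments": [
    [[2,4.5,0],[0,0,0],0],
    [[0,0,-3],[0,0,0],0],
    [[0,0,0],[0,0,0],0]
  ]
}}

```text
clock: 6.93
eef_pos: [0.4695, 0.24, 0.0279]
tool_rot: [-0.052, 0.999, 0.0, 0.001]
ft_force: [-0.1, -0.4, -3.8]
grip_width: 0.0584
grasp_force: 67.2
```

```bash
python3 -c "
from h import *
st()"
```

```text
t 6.93 tcp [469.5 240.   27.9] psi 5.91 F [-0.1 -0.4 -3.8] w 58.4 gf 67.2 j [ 0.47  0.47 -0.24  0.86  0.    0.37]
```

```bash
python3 -c "
from h import *
for i in range(8):
  o=get_obs();print(round(o['clock'],2),np.round(o['eef_pos']*1000,1),np.round(o['joint_pos'],4),np.round(o['joint_vel'],3));camera('top')
"
```

```text
6.93 [469.5 240.   27.9] [ 0.4725  0.4699 -0.2356  0.8634  0.      0.3694] [ 0.002  0.001 -0.017  0.013 -0.001 -0.   ]
6.98 [469.  239.7  27.7] [ 4.725e-01  4.700e-01 -2.362e-01  8.639e-01 -1.000e-04  3.693e-01] [-0.001  0.003 -0.006  0.004 -0.001  0.   ]
7.03 [468.8 239.5  27.6] [ 4.725e-01  4.701e-01 -2.365e-01  8.639e-01 -1.000e-04  3.693e-01] [-0.     0.001 -0.005 -0.     0.001 -0.   ]
7.08 [468.7 239.5  27.5] [ 0.4724  0.4702 -0.2367  0.8639 -0.      0.3694] [ 0.     0.003 -0.002 -0.001  0.     0.001]
7.13 [468.6 239.4  27.4] [ 0.4723  0.4702 -0.2368  0.8638  0.      0.3693] [ 0.     0.001 -0.003 -0.001  0.001  0.   ]
7.18 [468.7 239.4  27.4] [ 4.723e-01  4.703e-01 -2.368e-01  8.637e-01 -1.000e-04  3.693e-01] [-0.002  0.    -0.002 -0.002  0.     0.001]
7.23 [468.6 239.4  27.3] [ 0.4723  0.4704 -0.2368  0.8637 -0.      0.3694] [-0.001  0.001 -0.001  0.    -0.    -0.002]
7.28 [468.7 239.4  27.3] [ 0.4722  0.4704 -0.2368  0.8637 -0.      0.3694] [-0.002  0.003  0.    -0.001  0.001 -0.   ]
```

>>> {"op": "drive_tool", "data": {
  "increments": [
    [[-2,-2.5,0],[0,0,0],0],
    [[0,0,-4],[0,0,0],0],
    [[0,0,0],[0,0,0],0],
    [[0,0,0],[0,0,0],0],
    [[0,0,0],[0,0,0],0]
  ]
}}

```text
clock: 7.75
eef_pos: [0.4667, 0.2368, 0.0232]
tool_rot: [-0.051, 0.999, -0.0, -0.0]
ft_force: [-1.1, 0.4, -2.5]
grip_width: 0.0582
grasp_force: 67.2
```

>>> {"op": "drive_tool", "data": {
  "increments": [
    [[0,0,-1],[0,0,0],0],
    [[0,0,-1],[0,0,0],0],
    [[0,0,0],[0,0,0],0],
    [[0,0,0],[0,0,0],0]
  ]
}}

```text
clock: 8.08
eef_pos: [0.4667, 0.2369, 0.0212]
tool_rot: [-0.051, 0.999, -0.0, -0.0]
ft_force: [-0.1, -0.1, -2.9]
grip_width: 0.0582
grasp_force: 67.2
```

>>> {"op": "drive_tool", "data": {
  "increments": [
    [[0,0,-1],[0,0,0],0],
    [[0,0,0],[0,0,0],0],
    [[0,0,0],[0,0,0],0]
  ]
}}

```text
clock: 8.33
eef_pos: [0.4667, 0.2368, 0.0203]
tool_rot: [-0.051, 0.999, -0.0, -0.0]
ft_force: [0.5, -0.8, -3.0]
grip_width: 0.0581
grasp_force: 67.2
```

>>> {"op": "drive_tool", "data": {
  "increments": [
    [[0,0,-1],[0,0,0],0],
    [[0,0,0],[0,0,0],0],
    [[0,0,0],[0,0,0],0]
  ]
}}

```text
clock: 8.58
eef_pos: [0.4669, 0.237, 0.0196]
tool_rot: [-0.051, 0.999, 0.0, 0.0]
ft_force: [0.2, -0.4, -0.1]
grip_width: 0.058
grasp_force: 67.3
```

Contact: Fz has gone from −3 to 0. Release and rise.

>>> {"op": "drive_tool", "data": {
  "increments": [
    [[0,0,-0.3],[0,0,0],0],
    [[0,0,0],[0,0,0],0.9],
    [[0,0,0],[0,0,0],1],
    [[0,0,0],[0,0,0],1],
    [[0,0,0],[0,0,0],1],
    [[0,0,35],[0,0,0],1],
    [[0,0,40],[0,0,0],1],
    [[0,0,40],[0,0,0],1]
  ]
}}

```text
clock: 9.25
eef_pos: [0.4657, 0.2364, 0.1343]
tool_rot: [-0.051, 0.999, -0.001, -0.001]
ft_force: [2.2, 0.9, -0.5]
grip_width: 0.0854
grasp_force: 0.0
```

>>> {"op": "drive_tool", "data": {
  "increments": [
    [[0,-36,10],[0,0,1],1],
    [[0,-36,0],[0,0,1],1],
    [[0,-36,0],[0,0,1],1],
    [[0,-36,0],[0,0,1],1],
    [[-5,-36,0],[0,0,1],1],
    [[-10,-36,0],[0,0,2],1],
    [[-15,-31,0],[0,0,4],1],
    [[0,0,0],[0,0,0],1]
  ]
}}

```text
clock: 9.92
eef_pos: [0.4339, -0.0144, 0.1438]
tool_rot: [-0.145, 0.989, -0.001, -0.001]
ft_force: [-1.2, -0.1, -0.6]
grip_width: 0.0852
grasp_force: 0.0
```

```bash
cat >> h.py <<'E'
def both(n,q,z0=0):
    for c in ('top','scene'):
        p=camera(c)
        for s in silhouettes(n,p)[:2]:
            if np.hypot(*(np.mean(np.argwhere(s['region']),0)[::-1]-proj(p,[q[0],q[1],z0+.01])[0]))<20:
                b=fit(n,[(p,s['region'])],q,z0);print(c,n,round(s['conf'],2),show(b[0]),round(b[1],3));break
E
python3 -c "
from h import *
st();both('power',(.467,.237,.1),.008);both('plate',(.466,.237,.1));wl('io',(.4375,-.0095,.3))
p=[camera('top'),camera('scene')]
im=np.hstack([cv2.resize(p[0]['image'][180:280,160:260],(400,400),interpolation=cv2.INTER_CUBIC),cv2.resize(p[1]['image'][240:350,365:475],(400,400),interpolation=cv2.INTER_CUBIC)]);save('pl2',im)"
```

```text
t 9.92 tcp [433.9 -14.4 143.8] psi 16.63 F [-1.2 -0.1 -0.6] w 85.2 gf 0.0 j [-0.03  0.18 -0.32  1.08 -0.   -0.32]
top power 0.98 [470.  236.7   7.7] 0.032
scene power 0.84 [469.6 237.6   7.4] 0.112
top plate 0.88 [466.4 236.2   5.9] 2.027
scene plate 0.79 [464.  235.7   5.7] 2.419
io 0.86 [285.9, 116.9, 362.1, 242.8] [437.9  -9.   17.7] 0.028
```

View pics/pl2.png

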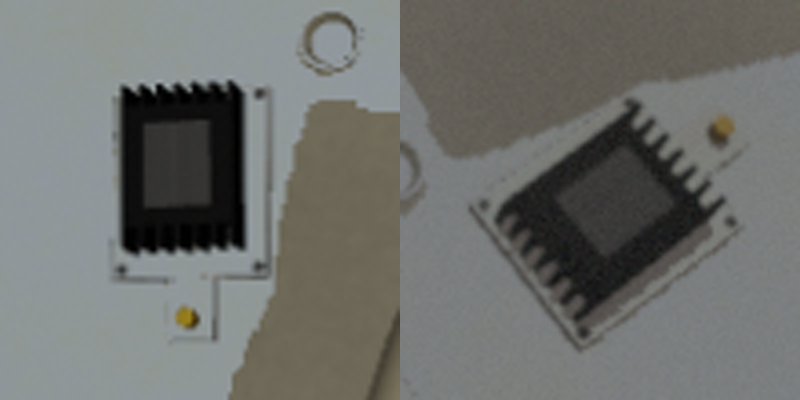

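The pictures show power squared up on the plate but perhaps slightly towards +x. I check by refitting the plate with the occluded part filled in.

```bash
python3 -c "
from h import *
for c in ('top','scene'):
  for k in range(2):
    p=camera(c);a=silhouettes('plate',p);b=silhouettes('power',p)
    a=[s for s in a if np.hypot(*(np.mean(np.argwhere(s['region']),0)[::-1]-proj(p,[.466,.237,.01])[0]))<25]
    if a and b:
      r=a[0]['region']|b[0]['region'];f=fit('plate',[(p,r)],(.466,.237,.1));g=fit('power',[(p,b[0]['region'])],(.467,.237,.1),.008)
      print(c,show(f[0]),round(f[1],3),show(g[0]),round(g[1],3))
"
```

```text
top [467.4 236.7   6.1] 0.059 [470.8 237.1   7.4] 0.036
top [466.8 237.    6.4] 0.053 [471.  236.4   6.3] 0.043
scene [465.3 236.7   6. ] 0.121 [467.  237.    9.3] 0.259
scene [465.8 236.7   6.5] 0.139 [468.1 236.7   8.6] 0.258
```

Power sits about 3 mm too far towards +x. There is time to spare, so I go back, look closely and mend it.

>>> {"op": "drive_tool", "data": {
  "increments": [
    [[15,31,0],[0,0,-4],1],
    [[10,36,0],[0,0,-2],1],
    [[5,36,0],[0,0,-1],1],
    [[0,36,0],[0,0,-1],1],
    [[0,36,0],[0,0,-1],1],
    [[0,36,10],[0,0,-1],1],
    [[0,36,20],[0,0,-1],1],
    [[2,5,0],[0,0,0],1]
  ]
}}

```text
clock: 11.78
eef_pos: [0.4702, 0.2481, 0.1772]
tool_rot: [-0.054, 0.999, 0.003, 0.003]
ft_force: [1.6, 0.1, 1.4]
grip_width: 0.0852
grasp_force: 0.0
```

```bash
python3 -c "
from h import *
for k in range(2):
    p=camera('wrist');st();a=silhouettes('plate',p)[0];b=silhouettes('power',p)[0]
    r=a['region']|b['region'];f=fit('plate',[(p,r)],(.466,.237,.1));g=fit('power',[(p,b['region'])],(.467,.237,.1),.008)
    print(show(f[0]),round(f[1],3),show(g[0]),round(g[1],3))
save('w3',p['image'])
"
```

```text
t 11.83 tcp [470.3 246.3 175.8] psi 6.19 F [ 1.3  0.2 -0.3] w 85.2 gf 0.0 j [ 0.48  0.33 -0.02  1.21  0.    0.37]
[466.4 236.9   6.1] 0.027 [470.3 238.4   6.9] 0.123
t 11.98 tcp [468.1 240.9 173.2] psi 5.89 F [ 0.3 -0.1  0.2] w 85.6 gf 0.0 j [ 0.48  0.33 -0.03  1.21 -0.    0.37]
[475.2 232.1   6. ] 0.776 [470.5 238.1   6.8] 0.135
```

View pics/w3.png

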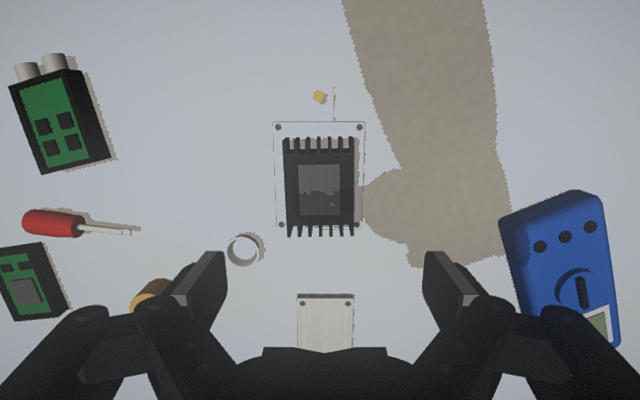

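The wrist view shows power (centre about 319,187) offset towards +x on the plate (centre about 319,177) by roughly 4 mm. Re-grip and shift it.

>>> {"op": "drive_tool", "data": {
  "increments": [
    [[0,0,-38],[0,0,0],1],
    [[0,0,-38],[0,0,0],1],
    [[0,0,-38],[0,0,0],1],
    [[0,0,-30],[0,0,0],1],
    [[0,0,-5],[0,0,0],1],
    [[0,0,0],[0,0,0],1],
    [[0,0,0],[0,0,0],1],
    [[0,0,0],[0,0,0],1]
  ]
}}

```text
clock: 12.75
eef_pos: [0.4707, 0.2423, 0.0272]
tool_rot: [-0.051, 0.999, 0.001, 0.002]
ft_force: [-0.2, 0.1, 0.2]
grip_width: 0.0854
grasp_force: 0.0
```

>>> {"op": "drive_tool", "data": {
  "increments": [
    [[0,-4,-6],[0,0,0.5],1],
    [[0,0,0],[0,0,0],1],
    [[0,0,0],[0,0,0],0],
    [[0,0,0],[0,0,0],0],
    [[0,0,0],[0,0,0],0],
    [[0,0,0],[0,0,0],0],
    [[0,0,0],[0,0,0],0]
  ]
}}

```text
clock: 13.33
eef_pos: [0.4693, 0.2381, 0.02]
tool_rot: [-0.056, 0.998, 0.0, 0.001]
ft_force: [-1.4, -0.6, 6.0]
grip_width: 0.0586
grasp_force: 66.5
```

>>> {"op": "drive_tool", "data": {
  "increments": [
    [[0,0,3],[0,0,0],0],
    [[-4,-1,0],[0,0,-0.7],0],
    [[0,0,0],[0,0,0],0],
    [[0,0,0],[0,0,0],0],
    [[0,0,0],[0,0,0],0]
  ]
}}

```text
clock: 13.75
eef_pos: [0.4642, 0.2367, 0.0215]
tool_rot: [-0.05, 0.999, -0.0, -0.0]
ft_force: [-0.2, 0.1, -2.1]
grip_width: 0.0583
grasp_force: 65.5
```

>>> {"op": "drive_tool", "data": {
  "increments": [
    [[0.5,0,-1],[0,0,0.3],0],
    [[0,0,-0.7],[0,0,0],0],
    [[0,0,0],[0,0,0],0],
    [[0,0,0],[0,0,0],0]
  ]
}}

```text
clock: 14.08
eef_pos: [0.4652, 0.2369, 0.0201]
tool_rot: [-0.052, 0.999, -0.0, -0.0]
ft_force: [-0.5, 0.4, -3.0]
grip_width: 0.0584
grasp_force: 65.6
```

>>> {"op": "drive_tool", "data": {
  "increments": [
    [[0,0,-0.7],[0,0,0],0],
    [[0,0,0],[0,0,0],0],
    [[0,0,0],[0,0,0],0]
  ]
}}

```text
clock: 14.33
eef_pos: [0.4653, 0.2369, 0.02]
tool_rot: [-0.052, 0.999, 0.0, 0.0]
ft_force: [-1.5, -0.8, 2.0]
grip_width: 0.0585
grasp_force: 66.0
```

>>> {"op": "drive_tool", "data": {
  "increments": [
    [[0,0,-0.7],[0,0,0],0],
    [[0,0,0],[0,0,0],0],
    [[0,0,0],[0,0,0],0]
  ]
}}

```text
clock: 14.58
eef_pos: [0.4653, 0.2369, 0.02]
tool_rot: [-0.052, 0.999, 0.0, 0.0]
ft_force: [-2.0, -0.8, 6.8]
grip_width: 0.0583
grasp_force: 66.8
```

>>> {"op": "drive_tool", "data": {
  "increments": [
    [[0,0,0.7],[0,0,0],0.6],
    [[0,0,0],[0,0,0],1],
    [[0,0,0],[0,0,0],1],
    [[0,0,0],[0,0,0],1],
    [[0,0,40],[0,0,0],1],
    [[0,0,40],[0,0,0],1],
    [[0,0,40],[0,0,0],1],
    [[0,0,20],[0,0,0],1]
  ]
}}

```text
clock: 15.25
eef_pos: [0.4675, 0.238, 0.1646]
tool_rot: [-0.052, 0.999, 0.001, 0.003]
ft_force: [0.6, 0.4, 0.3]
grip_width: 0.0857
grasp_force: 0.0
```

```bash
python3 -c "
from h import *
camera('top');camera('top');camera('top')
for k in range(3):
    p=camera('wrist');a=silhouettes('plate',p)[0];b=silhouettes('power',p)[0]
    r=a['region']|b['region'];f=fit('plate',[(p,r)],(.466,.237,.1));g=fit('power',[(p,b['region'])],(.467,.237,.1),.008)
    print(show(f[0]),round(f[1],3),show(g[0]),round(g[1],3))
st()
"
```

```text
[466.4 237.    5.9] 0.031 [467.1 237.9   6.3] 0.131
[466.4 236.8   5.9] 0.028 [467.2 238.    6.1] 0.142
[466.4 236.9   5.9] 0.032 [468.  238.    6.2] 0.118
t 15.85 tcp [464.8 236.7 158.7] psi 5.99 F [-0.2 -0.5  0.2] w 85.6 gf 0.0 j [ 0.47  0.33 -0.07  1.17 -0.    0.37]
```

Power now agrees with the plate centre to about 1 mm. Next is io.

>>> {"op": "drive_tool", "data": {
  "increments": [
    [[-4,-35,0],[0,0,1.6],1],
    [[-4,-35,-5],[0,0,1.6],1],
    [[-4,-35,-5],[0,0,1.6],1],
    [[-4,-35,-5],[0,0,1.6],1],
    [[-4,-35,-5],[0,0,1.6],1],
    [[-4,-35,-10],[0,0,1.6],1],
    [[-3,-36,-10],[0,0,1.8],1],
    [[0,0,0],[0,0,0],1]
  ]
}}

```text
clock: 16.52
eef_pos: [0.4359, -0.0142, 0.1178]
tool_rot: [-0.148, 0.989, -0.001, -0.002]
ft_force: [-0.7, 0.3, -0.0]
grip_width: 0.0856
grasp_force: 0.0
```

>>> {"op": "drive_tool", "data": {
  "increments": [
    [[0,0,-30],[0,0,0],1],
    [[0,0,-30],[0,0,0],1],
    [[0,0,-30],[0,0,0],1],
    [[0,0,0],[0,0,0],1],
    [[0,0,0],[0,0,0],1],
    [[0,0,0],[0,0,0],1],
    [[0,0,0],[0,0,0],1]
  ]
}}

```text
clock: 17.1
eef_pos: [0.4401, -0.0089, 0.0314]
tool_rot: [-0.151, 0.988, -0.0, 0.002]
ft_force: [-0.1, -0.8, 0.4]
grip_width: 0.0856
grasp_force: 0.0
```

```bash
python3 -c "
from h import *
wl('io',(.4375,-.0095,.3));st()"
```

```text
io 0.8 [261.0, 119.2, 391.2, 319.4] [438.2  -9.   17.4] 0.031
t 17.2 tcp [440.   -9.   31.3] psi 17.4 F [-0.9 -0.1 -0. ] w 85.4 gf 0.0 j [-0.02  0.32 -0.46  0.78  0.   -0.32]
```

>>> {"op": "drive_tool", "data": {
  "increments": [
    [[-1.8,0,-18],[0,0,0],1],
    [[0,0,-6],[0,0,0],1],
    [[0,0,0],[0,0,0],1],
    [[0,0,0],[0,0,0],1],
    [[0,0,0],[0,0,0],0],
    [[0,0,0],[0,0,0],0],
    [[0,0,0],[0,0,0],0],
    [[0,0,0],[0,0,0],0]
  ]
}}

```text
clock: 17.87
eef_pos: [0.4373, -0.0093, 0.0067]
tool_rot: [-0.151, 0.989, -0.0, 0.001]
ft_force: [-0.6, -0.6, 5.6]
grip_width: 0.0586
grasp_force: 64.4
```

```bash
python3 -c "
from h import *
wl('io',(.4375,-.0095,.3));st()"
```

```text
io 0.75 [246.7, 130.7, 402.1, 354.2] [437.6  -8.5  17.6] 0.054
t 17.97 tcp [437.3  -9.3   6.7] psi 17.39 F [-0.6 -0.2  6.3] w 58.7 gf 64.4 j [-0.02  0.36 -0.5   0.71 -0.   -0.32]
```

>>> {"op": "drive_tool", "data": {
  "increments": [
    [[0,0,25],[0,0,0],0],
    [[0,0,35],[0,0,0],0],
    [[0,10,30],[0,0,-1],0],
    [[5,35,0],[0,0,-2],0],
    [[5,35,0],[0,0,-2],0],
    [[5,35,0],[0,0,-2],0],
    [[5,35,0],[0,0,-2],0],
    [[5,35,0],[0,0,-2],0]
  ]
}}

```text
clock: 18.63
eef_pos: [0.461, 0.1773, 0.0956]
tool_rot: [-0.055, 0.999, -0.0, -0.0]
ft_force: [1.2, -1.0, -2.3]
grip_width: 0.0587
grasp_force: 67.8
```

>>> {"op": "drive_tool", "data": {
  "increments": [
    [[4,35,0],[0,0,-0.3],0],
    [[1,26,-10],[0,0,0],0],
    [[0,0,-25],[0,0,0],0],
    [[0,0,0],[0,0,0],0],
    [[0,0,0],[0,0,0],0],
    [[0,0,0],[0,0,0],0],
    [[0,0,0],[0,0,0],0],
    [[0,0,0],[0,0,0],0]
  ]
}}

```text
clock: 19.3
eef_pos: [0.4674, 0.2365, 0.0618]
tool_rot: [-0.052, 0.999, 0.0, 0.001]
ft_force: [0.2, -0.6, -2.3]
grip_width: 0.0582
grasp_force: 67.7
```

```bash
python3 -c "
from h import *
st();o=get_obs();wl('io',(*o['eef_pos'][:2],.11),o['eef_pos'][2]-.0065)"
```

```text
t 19.3 tcp [467.4 236.5  61.8] psi 6.01 F [ 0.2 -0.6 -2.3] w 58.2 gf 67.7 j [ 0.47  0.42 -0.21  0.94 -0.    0.36]
io 0.96 [249.3, 130.3, 399.8, 351.2] [467.9 237.2   6.1] 0.063
```

>>> {"op": "drive_tool", "data": {
  "increments": [
    [[-0.5,0.4,-10],[0,0,0],0],
    [[0,0,-5],[0,0,0],0],
    [[0,0,0],[0,0,0],0],
    [[0,0,-1],[0,0,0],0],
    [[0,0,0],[0,0,0],0],
    [[0,0,0],[0,0,0],0]
  ]
}}

```text
clock: 19.9
eef_pos: [0.4657, 0.2371, 0.0448]
tool_rot: [-0.053, 0.999, -0.0, -0.0]
ft_force: [-2.1, -1.6, 3.0]
grip_width: 0.0583
grasp_force: 68.3
```

>>> {"op": "drive_tool", "data": {
  "increments": [
    [[0,0,-0.7],[0,0,0],0],
    [[0,0,0],[0,0,0],0],
    [[0,0,0],[0,0,0],0]
  ]
}}

```text
clock: 20.15
eef_pos: [0.4657, 0.2371, 0.0447]
tool_rot: [-0.053, 0.999, -0.0, 0.0]
ft_force: [-3.5, -1.8, 7.8]
grip_width: 0.0583
grasp_force: 69.0
```

>>> {"op": "drive_tool", "data": {
  "increments": [
    [[0,0,-0.7],[0,0,0],0],
    [[0,0,0],[0,0,0],0],
    [[0,0,0],[0,0,0],0]
  ]
}}

```text
clock: 20.4
eef_pos: [0.4658, 0.2371, 0.0447]
tool_rot: [-0.053, 0.999, -0.0, 0.0]
ft_force: [-4.1, -2.8, 12.1]
grip_width: 0.0586
grasp_force: 69.5
```

>>> {"op": "drive_tool", "data": {
  "increments": [
    [[0,0,1.5],[0,0,0],0],
    [[0,0,0],[0,0,0],1],
    [[0,0,0],[0,0,0],1],
    [[0,0,0],[0,0,0],1],
    [[0,0,20],[0,0,0],1],
    [[0,0,40],[0,0,0],1],
    [[0,0,40],[0,0,0],1],
    [[0,0,15],[0,0,0],1]
  ]
}}

```text
clock: 21.07
eef_pos: [0.4685, 0.2386, 0.1649]
tool_rot: [-0.053, 0.999, 0.002, 0.004]
ft_force: [0.6, 0.3, 0.1]
grip_width: 0.0853
grasp_force: 0.0
```

```bash
python3 -c "
from h import *
camera('top');camera('top');camera('top');wl('io',(.467,.237,.1),.038,'w4');wl('io',(.467,.237,.1),.038);st()
"
```

```text
io 0.63 [283.8, 115.5, 366.9, 247.2] [466.7 238.3   6.4] 0.026
io 0.71 [284.5, 117.6, 368.3, 252.1] [466.6 238.1   6.2] 0.025
t 21.42 tcp [464.8 236.7 157.8] psi 6.09 F [-0.2 -0.3 -0.2] w 85.4 gf 0.0 j [ 0.47  0.33 -0.07  1.18  0.    0.36]
```

View pics/w4.png

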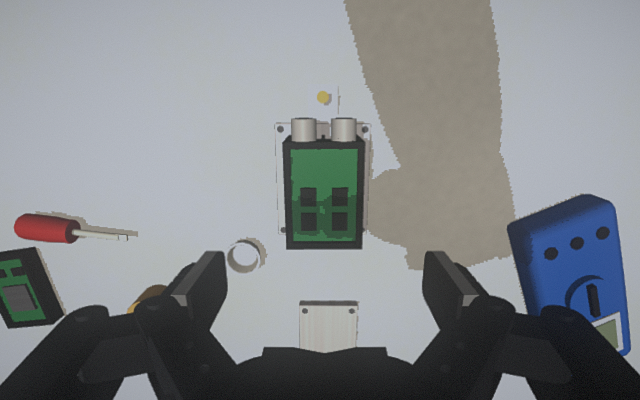

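io is in place: its sockets (305–345,130) point at the tongue stud (322,98), and it sits at (466.7,238.2) with yaw 6.3°. Next is cpu.

>>> {"op": "drive_tool", "data": {
  "increments": [
    [[17,-35,0],[0,0,1],1],
    [[17,-35,0],[0,0,1],1],
    [[17,-35,0],[0,0,1],1],
    [[17,-35,-5],[0,0,1],1],
    [[17,-35,-5],[0,0,1],1],
    [[17,-35,-5],[0,0,1],1],
    [[17,-35,-5],[0,0,1],1],
    [[17,-35,-5],[0,0,1],1]
  ]
}}

```text
clock: 22.08
eef_pos: [0.6015, -0.0445, 0.1326]
tool_rot: [-0.123, 0.992, 0.0, -0.002]
ft_force: [0.3, -0.3, -0.4]
grip_width: 0.0855
grasp_force: 0.0
```

>>> {"op": "drive_tool", "data": {
  "increments": [
    [[16,-32,-5],[0,0,0.8],1],
    [[0,0,-30],[0,0,0],1],
    [[0,0,-30],[0,0,0],1],
    [[0,0,-25],[0,0,0],1],
    [[0,0,0],[0,0,0],1],
    [[0,0,0],[0,0,0],1],
    [[0,0,0],[0,0,0],1],
    [[0,0,0],[0,0,0],1]
  ]
}}

```text
clock: 22.75
eef_pos: [0.6195, -0.0746, 0.0467]
tool_rot: [-0.13, 0.992, -0.0, 0.002]
ft_force: [0.2, -0.3, 0.4]
grip_width: 0.0857
grasp_force: 0.0
```

```bash
python3 -c "
from h import *
wl('cpu',(.6165,-.075,.26));st()"
```

```text
cpu 0.86 [267.1, 149.7, 384.0, 297.4] [617.3 -74.2  14.7] 0.013
t 22.85 tcp [619.5 -74.6  46.9] psi 14.91 F [ 0.1 -0.2  0.9] w 85.4 gf 0.0 j [-0.12  0.61  0.07  1.03 -0.   -0.38]
```

>>> {"op": "drive_tool", "data": {
  "increments": [
    [[-2,0,-20],[0,0,0],1],
    [[0,0,-16],[0,0,0],1],
    [[0,0,-8],[0,0,0],1],
    [[0,0,0],[0,0,0],1],
    [[0,0,0],[0,0,0],1],
    [[0,0,0],[0,0,0],1],
    [[0,0,0],[0,0,0],1]
  ]
}}

```text
clock: 23.43
eef_pos: [0.6171, -0.0748, 0.0021]
tool_rot: [-0.13, 0.992, -0.0, 0.001]
ft_force: [-0.0, 0.2, 0.1]
grip_width: 0.0854
grasp_force: 0.0
```

>>> {"op": "drive_tool", "data": {
  "increments": [
    [[0,0,0],[0,0,0],0],
    [[0,0,0],[0,0,0],0],
    [[0,0,0],[0,0,0],0],
    [[0,0,0],[0,0,0],0]
  ]
}}

```text
clock: 23.77
eef_pos: [0.6168, -0.0749, 0.0019]
tool_rot: [-0.13, 0.992, -0.0, 0.001]
ft_force: [-0.3, 0.5, 5.2]
grip_width: 0.0585
grasp_force: 66.7
```

```bash
python3 -c "
from h import *
wl('cpu',(.6165,-.075,.26));st()"
```

```text
cpu 0.7 [248.3, 170.7, 399.6, 351.8] [617.2 -74.1  14.9] 0.043
t 23.87 tcp [616.8 -74.9   1.9] psi 14.88 F [-1.4 -1.1  6.2] w 58.5 gf 66.8 j [-0.12  0.65  0.02  0.94 -0.   -0.38]
```

>>> {"op": "drive_tool", "data": {
  "increments": [
    [[0,0,25],[0,0,0],0],
    [[0,0,38],[0,0,0],0],
    [[-7,15,30],[0,0,-0.7],0],
    [[-17,35,15],[0,0,-1],0],
    [[-17,35,0],[0,0,-1],0],
    [[-17,35,0],[0,0,-1],0],
    [[-17,35,0],[0,0,-1],0],
    [[-17,35,0],[0,0,-1],0]
  ]
}}

```text
clock: 24.53
eef_pos: [0.5223, 0.1164, 0.1081]
tool_rot: [-0.079, 0.997, 0.0, -0.001]
ft_force: [0.6, 1.3, -3.3]
grip_width: 0.0582
grasp_force: 65.9
```

>>> {"op": "drive_tool", "data": {
  "increments": [
    [[-17,35,0],[0,0,-1],0],
    [[-17,35,0],[0,0,-1],0],
    [[-17,35,0],[0,0,-1],0],
    [[-7,17,-10],[0,0,0],0],
    [[0,0,-20],[0,0,0],0],
    [[0,0,0],[0,0,0],0],
    [[0,0,0],[0,0,0],0],
    [[0,0,0],[0,0,0],0]
  ]
}}

```text
clock: 25.2
eef_pos: [0.466, 0.2366, 0.0787]
tool_rot: [-0.054, 0.999, -0.0, -0.0]
ft_force: [0.0, -0.1, -2.4]
grip_width: 0.0586
grasp_force: 65.9
```

```bash
python3 -c "
from h import *
camera('top');st();o=get_obs();wl('cpu',(*o['eef_pos'][:2],.11),o['eef_pos'][2]-.0017)"
```

```text
t 25.25 tcp [466.6 236.7  79.2] psi 6.11 F [ 0.3  0.3 -2.6] w 58.6 gf 65.9 j [ 0.47  0.4  -0.19  0.98 -0.    0.36]
cpu 0.62 [244.9, 169.9, 401.9, 350.9] [467.  237.4   6.2] 0.043
```

Target is camera-measured (466.8, 238.0). Shift +0.5 in y and lower.

>>> {"op": "drive_tool", "data": {
  "increments": [
    [[0,0.5,-8],[0,0,0],0],
    [[0,0,-5],[0,0,0],0],
    [[0,0,0],[0,0,0],0],
    [[0,0,0],[0,0,0],0],
    [[0,0,-1],[0,0,0],0],
    [[0,0,0],[0,0,0],0],
    [[0,0,0],[0,0,0],0]
  ]
}}

```text
clock: 25.93
eef_pos: [0.466, 0.2378, 0.0648]
tool_rot: [-0.054, 0.999, 0.0, 0.0]
ft_force: [-0.3, 0.9, -1.8]
grip_width: 0.0584
grasp_force: 65.9
```

>>> {"op": "drive_tool", "data": {
  "increments": [
    [[0,0,-0.8],[0,0,0],0],
    [[0,0,0],[0,0,0],0],
    [[0,0,0],[0,0,0],0]
  ]
}}

```text
clock: 26.18
eef_pos: [0.466, 0.2378, 0.0639]
tool_rot: [-0.054, 0.999, 0.0, 0.0]
ft_force: [-0.9, 0.4, -1.9]
grip_width: 0.0584
grasp_force: 65.9
```

>>> {"op": "drive_tool", "data": {
  "increments": [
    [[0,0,-0.7],[0,0,0],0],
    [[0,0,0],[0,0,0],0],
    [[0,0,0],[0,0,0],0]
  ]
}}

```text
clock: 26.43
eef_pos: [0.466, 0.2378, 0.0638]
tool_rot: [-0.054, 0.999, 0.0, 0.0]
ft_force: [-1.7, -0.7, 4.8]
grip_width: 0.0582
grasp_force: 66.6
```

>>> {"op": "drive_tool", "data": {
  "increments": [
    [[0,0,-0.6],[0,0,0],0],
    [[0,0,0],[0,0,0],0],
    [[0,0,0],[0,0,0],0]
  ]
}}

```text
clock: 26.68
eef_pos: [0.466, 0.2378, 0.0638]
tool_rot: [-0.054, 0.999, 0.0, 0.0]
ft_force: [-3.1, -2.0, 8.2]
grip_width: 0.0582
grasp_force: 67.1
```

>>> {"op": "drive_tool", "data": {
  "increments": [
    [[0,0,0.8],[0,0,0],0],
    [[0,0,0],[0,0,0],1],
    [[0,0,0],[0,0,0],1],
    [[0,0,0],[0,0,0],1],
    [[0,0,20],[0,0,0],1],
    [[0,0,40],[0,0,0],1],
    [[0,0,40],[0,0,0],1],
    [[0,0,0],[0,0,0],1]
  ]
}}

```text
clock: 27.35
eef_pos: [0.4705, 0.2401, 0.1713]
tool_rot: [-0.054, 0.999, 0.003, 0.007]
ft_force: [1.4, 0.6, 0.6]
grip_width: 0.0852
grasp_force: 0.0
```

```bash
python3 -c "
from h import *
camera('top');camera('top');wl('cpu',(.467,.237,.1),.062);wl('cpu',(.467,.237,.1),.062);st()
"
```

```text
cpu 0.84 [279.3, 142.9, 367.6, 257.9] [466.8 238.8   6.2] 0.014
cpu 0.63 [281.1, 145.0, 369.4, 260.1] [466.5 238.7   6.2] 0.011
cpu 0.24 [287.3, 117.8, 361.7, 143.8] [495.  241.   -6.3] 1.0
t 27.65 tcp [464.9 237.2 161.7] psi 6.19 F [ 0.5  0.8 -0. ] w 85.2 gf 0.0 j [ 0.47  0.33 -0.06  1.18 -0.    0.36]
```

>>> {"op": "drive_tool", "data": {
  "increments": [
    [[34,5,0],[0,0,0],1],
    [[34,5,0],[0,0,0],1],
    [[34,5,-5],[0,0,0],1],
    [[34,4,-10],[0,0,-0.3],1],
    [[34,4,-15],[0,0,0],1],
    [[0,0,-30],[0,0,0],1],
    [[0,0,-30],[0,0,0],1],
    [[0,0,-25],[0,0,0],1]
  ]
}}

```text
clock: 28.32
eef_pos: [0.6348, 0.2598, 0.0434]
tool_rot: [-0.051, 0.999, -0.001, -0.003]
ft_force: [0.1, 0.1, -0.8]
grip_width: 0.0854
grasp_force: 0.0
```

```bash
python3 -c "
from h import *
camera('top');camera('top');camera('top');wl('cover',(.6355,.260,.1),0,'w5');st()
"
```

```text
cover 0.85 [267.4, 161.9, 381.8, 301.6] [636.1 260.4   5.9] 0.019
t 28.57 tcp [636.3 261.   49. ] psi 5.9 F [-0.3  0.9  0.8] w 85.3 gf 0.0 j [0.39 0.73 0.3  1.14 0.   0.29]
```

View pics/w5.png

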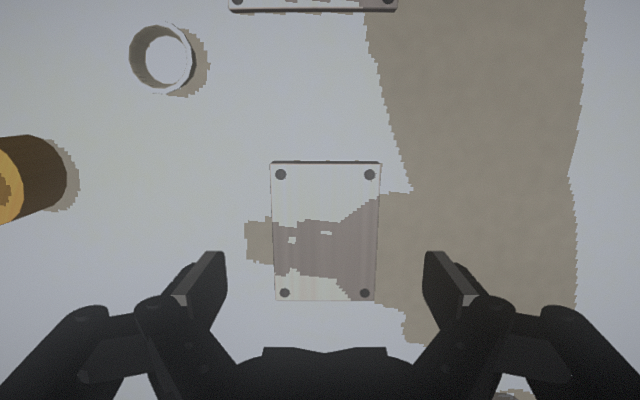

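The cover is centred at (325,231) between the pads. Lower to a TCP z of about −3 mm; the pads at 60 mm opening sit about 6 mm back of the TCP.

>>> {"op": "drive_tool", "data": {
  "increments": [
    [[0,-0.5,-22],[0,0,0],1],
    [[0,0,-18],[0,0,0],1],
    [[0,0,-8],[0,0,0],1],
    [[0,0,0],[0,0,0],1],
    [[0,0,0],[0,0,0],1],
    [[0,0,0],[0,0,0],1],
    [[0,0,0],[0,0,0],1]
  ]
}}

```text
clock: 29.15
eef_pos: [0.6373, 0.2608, 0.0025]
tool_rot: [-0.051, 0.999, 0.001, 0.002]
ft_force: [-0.1, -0.1, 0.2]
grip_width: 0.0853
grasp_force: 0.0
```

>>> {"op": "drive_tool", "data": {
  "increments": [
    [[0,0,-3],[0,0,0],1],
    [[0,0,0],[0,0,0],1],
    [[0,0,0],[0,0,0],0],
    [[0,0,0],[0,0,0],0],
    [[0,0,0],[0,0,0],0],
    [[0,0,0],[0,0,0],0],
    [[0,0,0],[0,0,0],0]
  ]
}}

```text
clock: 29.73
eef_pos: [0.6364, 0.2604, -0.002]
tool_rot: [-0.051, 0.999, 0.0, 0.001]
ft_force: [0.5, -0.4, 3.1]
grip_width: 0.0581
grasp_force: 64.7
```

```bash
python3 -c "
from h import *
wl('cover',(.6355,.260,.1));st()
"
```

```text
t 29.83 tcp [636.4 260.4  -2. ] psi 5.89 F [0.8 0.6 3.6] w 57.7 gf 64.8 j [ 0.39  0.77  0.25  1.04 -0.    0.29]
```

>>> {"op": "drive_tool", "data": {
  "increments": [
    [[0,0,20],[0,0,0],0],
    [[0,0,35],[0,0,0],0],
    [[0,0,40],[0,0,0],0],
    [[-17,-2,30],[0,0,0],0],
    [[-34,-5,0],[0,0,0],0],
    [[-34,-5,0],[0,0,0.3],0],
    [[-34,-5,0],[0,0,0],0],
    [[-34,-4,0],[0,0,0],0]
  ]
}}

```text
clock: 30.5
eef_pos: [0.4809, 0.2385, 0.1218]
tool_rot: [-0.054, 0.999, -0.0, -0.001]
ft_force: [-0.2, 0.1, -0.6]
grip_width: 0.0581
grasp_force: 64.5
```

>>> {"op": "drive_tool", "data": {
  "increments": [
    [[-17,-2,-15],[0,0,0],0],
    [[0,0,-12],[0,0,0],0],
    [[0,0,0],[0,0,0],0],
    [[0,0,0],[0,0,0],0],
    [[0,0,0],[0,0,0],0],
    [[0,0,0],[0,0,0],0]
  ]
}}

```text
clock: 31.0
eef_pos: [0.4672, 0.2376, 0.096]
tool_rot: [-0.054, 0.999, 0.0, 0.001]
ft_force: [-0.2, 0.2, -1.3]
grip_width: 0.0577
grasp_force: 64.5
```

```bash
python3 -c "
from h import *
st();o=get_obs();wl('cover',(*o['eef_pos'][:2],.11),o['eef_pos'][2]+.002,'w6')"
```

```text
t 31.0 tcp [467.2 237.6  96. ] psi 6.17 F [-0.2  0.2 -1.3] w 57.7 gf 64.5 j [ 0.47  0.38 -0.16  1.02 -0.    0.36]
cover 0.8 [247.2, 170.6, 401.0, 348.0] [467.4 238.3   6.1] 0.014
```

View pics/w6.png

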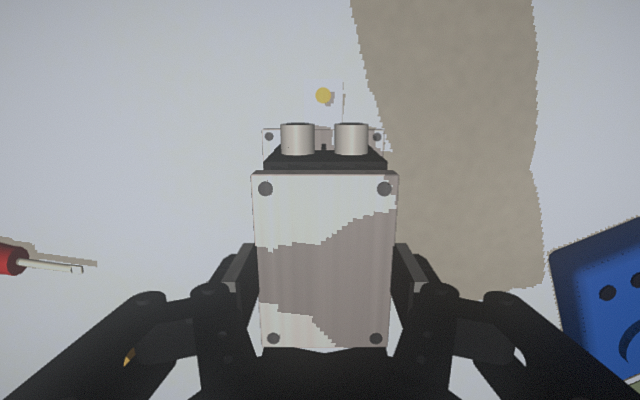

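The cover (250–400, 170–348) is held level and lined up above the stack. Lower it 17 mm in steps.

>>> {"op": "drive_tool", "data": {
  "increments": [
    [[-0.5,0,-9],[0,0,0],0],
    [[0,0,-6],[0,0,0],0],
    [[0,0,0],[0,0,0],0],
    [[0,0,0],[0,0,0],0],
    [[0,0,-1],[0,0,0],0],
    [[0,0,0],[0,0,0],0],
    [[0,0,0],[0,0,0],0]
  ]
}}

```text
clock: 31.68
eef_pos: [0.4656, 0.2373, 0.0795]
tool_rot: [-0.054, 0.999, 0.0, 0.0]
ft_force: [-1.0, 0.1, -0.6]
grip_width: 0.0581
grasp_force: 64.5
```

>>> {"op": "drive_tool", "data": {
  "increments": [
    [[0,0,-0.8],[0,0,0],0],
    [[0,0,0],[0,0,0],0],
    [[0,0,0],[0,0,0],0]
  ]
}}

```text
clock: 31.93
eef_pos: [0.4655, 0.2373, 0.0787]
tool_rot: [-0.054, 0.999, 0.0, 0.0]
ft_force: [-0.8, 0.4, -1.3]
grip_width: 0.0581
grasp_force: 64.5
```

>>> {"op": "drive_tool", "data": {
  "increments": [
    [[0,0,-0.6],[0,0,0],0],
    [[0,0,0],[0,0,0],0],
    [[0,0,0],[0,0,0],0]
  ]
}}

```text
clock: 32.18
eef_pos: [0.4654, 0.2372, 0.078]
tool_rot: [-0.054, 0.999, -0.0, -0.0]
ft_force: [-1.6, -0.1, -0.8]
grip_width: 0.0581
grasp_force: 64.5
```

>>> {"op": "drive_tool", "data": {
  "increments": [
    [[0.3,0.3,-0.5],[0,0,0],0],
    [[0,0,0],[0,0,0],0],
    [[0,0,0],[0,0,0],0]
  ]
}}

```text
clock: 32.43
eef_pos: [0.4655, 0.2373, 0.0779]
tool_rot: [-0.054, 0.999, -0.0, -0.0]
ft_force: [-2.8, -1.7, 6.1]
grip_width: 0.0579
grasp_force: 65.1
```

>>> {"op": "drive_tool", "data": {
  "increments": [
    [[0,0,-0.5],[0,0,0],0],
    [[0,0,0],[0,0,0],0],
    [[0,0,0],[0,0,0],0]
  ]
}}

```text
clock: 32.68
eef_pos: [0.4655, 0.2373, 0.0779]
tool_rot: [-0.054, 0.999, -0.0, 0.0]
ft_force: [-2.8, -1.9, 7.9]
grip_width: 0.058
grasp_force: 65.5
```

>>> {"op": "drive_tool", "data": {
  "increments": [
    [[0,0,0.7],[0,0,0],0],
    [[0,0,0],[0,0,0],1],
    [[0,0,0],[0,0,0],1],
    [[0,0,0],[0,0,0],1],
    [[0,0,20],[0,0,0],1],
    [[0,0,30],[0,0,0],1],
    [[0,0,30],[0,0,0],1],
    [[0,0,0],[0,0,0],1]
  ]
}}

```text
clock: 33.35
eef_pos: [0.4693, 0.2395, 0.1636]
tool_rot: [-0.054, 0.999, 0.002, 0.005]
ft_force: [1.6, 0.7, 0.8]
grip_width: 0.0854
grasp_force: 0.0
```

```bash
python3 -c "
from h import *
camera('top');camera('top');wl('cover',(.467,.237,.1),.080,'w7');wl('cover',(.467,.237,.1),.080);st()
"
```

```text
cover 0.55 [274.5, 145.6, 371.5, 263.8] [465.9 238.6   6.1] 0.009
cover 0.88 [274.9, 148.9, 374.3, 267.1] [465.8 238.5   6.1] 0.015
t 33.65 tcp [464.8 237.1 156.1] psi 6.19 F [-0.2  0.3 -0.1] w 85.5 gf 0.0 j [ 0.47  0.33 -0.07  1.17  0.    0.36]
```

View pics/w7.png

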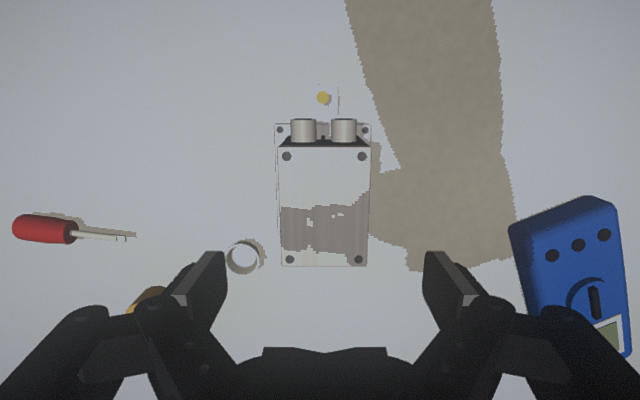

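The cover is flat and square on the stack at (465.9,238.5) with yaw 6.1°. Now the weight.

>>> {"op": "drive_tool", "data": {
  "increments": [
    [[25,-26,0],[0,0,0],1],
    [[25,-26,0],[0,0,0],1],
    [[26,-26,0],[0,0,0],1],
    [[26,-26,-10],[0,0,0],1],
    [[25,-26,-15],[0,0,0],1],
    [[25,-27,-20],[0,0,0],1],
    [[0,0,0],[0,0,0],1],
    [[0,0,0],[0,0,0],1]
  ]
}}

```text
clock: 34.32
eef_pos: [0.6163, 0.0786, 0.1087]
tool_rot: [-0.052, 0.999, -0.0, -0.004]
ft_force: [0.2, -0.4, -0.3]
grip_width: 0.0852
grasp_force: 0.0
```

```bash
python3 -c "
from h import *
camera('top');camera('top');wl('weight',(.617,.080,0));st()
"
```

```text
weight 0.87 [293.5, 171.1, 357.5, 241.9] [618.   81.2  -1. ] 0.037
t 34.52 tcp [617.1  81.8 113.3] psi 6.28 F [0.1 0.1 1.2] w 85.1 gf 0.0 j [0.13 0.55 0.16 1.18 0.   0.02]
```

>>> {"op": "drive_tool", "data": {
  "increments": [
    [[0.5,-1.2,-30],[0,0,0],1],
    [[0,0,-30],[0,0,0],1],
    [[0,0,-30],[0,0,0],1],
    [[0,0,-15],[0,0,0],1],
    [[0,0,0],[0,0,0],1],
    [[0,0,0],[0,0,0],1],
    [[0,0,0],[0,0,0],1],
    [[0,0,0],[0,0,0],1]
  ]
}}

```text
clock: 35.18
eef_pos: [0.6199, 0.0803, 0.0104]
tool_rot: [-0.054, 0.999, 0.0, 0.002]
ft_force: [0.2, -0.4, -0.6]
grip_width: 0.0853
grasp_force: 0.0
```

>>> {"op": "drive_tool", "data": {
  "increments": [
    [[0,0,0],[0,0,0],0],
    [[0,0,0],[0,0,0],0],
    [[0,0,0],[0,0,0],0],
    [[0,0,0],[0,0,0],0],
    [[0,0,0],[0,0,0],0],
    [[0,0,0],[0,0,0],0]
  ]
}}

```text
clock: 35.68
eef_pos: [0.6189, 0.0797, 0.0091]
tool_rot: [-0.054, 0.999, 0.0, 0.001]
ft_force: [-1.0, -0.1, 5.3]
grip_width: 0.0438
grasp_force: 61.9
```

```bash
python3 -c "
from h import *
wl('weight',(.617,.080,0));st()
"
```

```text
weight 0.78 [270.0, 203.0, 380.9, 338.3] [618.4  80.4   1.8] 0.042
t 35.78 tcp [618.9  79.7   9.1] psi 6.19 F [-1.5  0.2  6.1] w 43.9 gf 61.9 j [0.13 0.65 0.04 0.95 0.   0.02]
```

>>> {"op": "drive_tool", "data": {
  "increments": [
    [[0,0,25],[0,0,0],0],
    [[0,0,35],[0,0,0],0],
    [[0,0,38],[0,0,0],0],
    [[-12,13,25],[0,0,0],0],
    [[-25,26,0],[0,0,0],0],
    [[-25,26,0],[0,0,0],0],
    [[-25,26,0],[0,0,0],0],
    [[-25,26,0],[0,0,0],0]
  ]
}}

```text
clock: 36.45
eef_pos: [0.5042, 0.1968, 0.13]
tool_rot: [-0.053, 0.999, -0.0, -0.001]
ft_force: [0.1, 1.5, -2.8]
grip_width: 0.0435
grasp_force: 62.4
```

>>> {"op": "drive_tool", "data": {
  "increments": [
    [[-25,26,0],[0,0,0],0],
    [[-15,15,-8],[0,0,0],0],
    [[0,0,-10],[0,0,0],0],
    [[0,0,0],[0,0,0],0],
    [[0,0,0],[0,0,0],0],
    [[0,0,0],[0,0,0],0],
    [[0,0,0],[0,0,0],0]
  ]
}}

```text
clock: 37.03
eef_pos: [0.4672, 0.2368, 0.113]
tool_rot: [-0.053, 0.999, 0.0, 0.0]
ft_force: [0.7, 0.6, -3.5]
grip_width: 0.0435
grasp_force: 62.5
```

```bash
python3 -c "
from h import *
st();o=get_obs();wl('weight',(*o['eef_pos'][:2],.11),o['eef_pos'][2]-.0085)"
```

```text
t 37.03 tcp [467.2 236.8 113. ] psi 6.09 F [ 0.7  0.6 -3.5] w 43.5 gf 62.5 j [ 0.47  0.37 -0.14  1.06 -0.    0.36]
weight 0.71 [270.3, 205.1, 380.4, 338.0] [466.2 237.4  11.6] 0.061
```

Shift +1 in y and lower 14 mm in steps.

>>> {"op": "drive_tool", "data": {
  "increments": [
    [[0,1,-7],[0,0,0],0],
    [[0,0,-4],[0,0,0],0],
    [[0,0,0],[0,0,0],0],
    [[0,0,0],[0,0,0],0],
    [[0,0,-1],[0,0,0],0],
    [[0,0,0],[0,0,0],0],
    [[0,0,0],[0,0,0],0]
  ]
}}

```text
clock: 37.72
eef_pos: [0.4662, 0.2386, 0.1009]
tool_rot: [-0.054, 0.999, 0.0, 0.0]
ft_force: [0.1, -0.1, -3.3]
grip_width: 0.0439
grasp_force: 62.4
```

>>> {"op": "drive_tool", "data": {
  "increments": [
    [[0,0,-0.8],[0,0,0],0],
    [[0,0,0],[0,0,0],0],
    [[0,0,0],[0,0,0],0]
  ]
}}

```text
clock: 37.97
eef_pos: [0.4661, 0.2385, 0.1]
tool_rot: [-0.054, 0.999, -0.0, 0.0]
ft_force: [-0.1, 1.1, -3.4]
grip_width: 0.0437
grasp_force: 62.4
```

>>> {"op": "drive_tool", "data": {
  "increments": [
    [[0,0,-0.7],[0,0,0],0],
    [[0,0,0],[0,0,0],0],
    [[0,0,0],[0,0,0],0]
  ]
}}

```text
clock: 38.22
eef_pos: [0.4661, 0.2385, 0.0993]
tool_rot: [-0.054, 0.999, -0.0, 0.0]
ft_force: [0.5, -0.3, -3.4]
grip_width: 0.0435
grasp_force: 62.4
```

>>> {"op": "drive_tool", "data": {
  "increments": [
    [[0,0,-0.6],[0,0,0],0],
    [[0,0,0],[0,0,0],0],
    [[0,0,0],[0,0,0],0]
  ]
}}

```text
clock: 38.47
eef_pos: [0.4661, 0.2385, 0.099]
tool_rot: [-0.054, 0.999, 0.0, 0.0]
ft_force: [-1.0, -0.9, 0.3]
grip_width: 0.0436
grasp_force: 62.8
```

>>> {"op": "drive_tool", "data": {
  "increments": [
    [[0,0,-0.5],[0,0,0],0],
    [[0,0,0],[0,0,0],0],
    [[0,0,0],[0,0,0],0]
  ]
}}

```text
clock: 38.72
eef_pos: [0.4662, 0.2385, 0.099]
tool_rot: [-0.054, 0.999, 0.0, 0.0]
ft_force: [-3.8, -2.0, 4.6]
grip_width: 0.0437
grasp_force: 63.3
```

>>> {"op": "drive_tool", "data": {
  "increments": [
    [[0,0,0.3],[0,0,0],0],
    [[0,0,0],[0,0,0],1],
    [[0,0,0],[0,0,0],1],
    [[0,0,0],[0,0,0],1],
    [[0,0,0],[0,0,0],1],
    [[0,0,20],[0,0,0],1],
    [[0,0,35],[0,0,0],1],
    [[0,0,40],[0,0,0],1]
  ]
}}

```text
clock: 39.38
eef_pos: [0.4645, 0.2376, 0.1922]
tool_rot: [-0.054, 0.999, -0.001, -0.003]
ft_force: [0.4, 0.9, -0.0]
grip_width: 0.0854
grasp_force: 0.0
```

>>> {"op": "drive_tool", "data": {
  "increments": [
    [[0,-35,10],[0,0,0],1],
    [[0,-38,0],[0,0,0],1],
    [[0,-38,0],[0,0,0],1],
    [[0,-38,0],[0,0,0],1],
    [[0,-38,0],[0,0,0],1],
    [[0,0,0],[0,0,0],1],
    [[0,0,0],[0,0,0],1],
    [[0,0,0],[0,0,0],1]
  ]
}}

```text
clock: 40.05
eef_pos: [0.4663, 0.0516, 0.2035]
tool_rot: [-0.054, 0.999, 0.0, 0.0]
ft_force: [-0.7, 0.9, 0.3]
grip_width: 0.0851
grasp_force: 0.0
```

```bash
python3 -c "
from h import *
st();both('weight',(.466,.238,.1),.09);both('cover',(.466,.238,.1),.08)
p=[camera('top'),camera('scene')]
im=np.hstack([cv2.resize(p[0]['image'][180:280,160:260],(400,400),interpolation=cv2.INTER_CUBIC),cv2.resize(p[1]['image'][210:340,365:495],(400,400),interpolation=cv2.INTER_CUBIC)]);save('fin',im)"
```

```text
t 40.05 tcp [466.3  51.6 203.5] psi 6.14 F [-0.7  0.9  0.3] w 85.1 gf 0.0 j [ 0.11  0.19 -0.13  1.25  0.    0.  ]
top weight 0.73 [466.3 240.3   2.3] 0.519
scene weight 0.78 [465.4 239.2   1.7] 0.104
top cover 0.66 [465.2 246.3   4.3] 4.076
scene cover 0.85 [464.4 238.2   6.4] 0.87
```

View pics/fin.png

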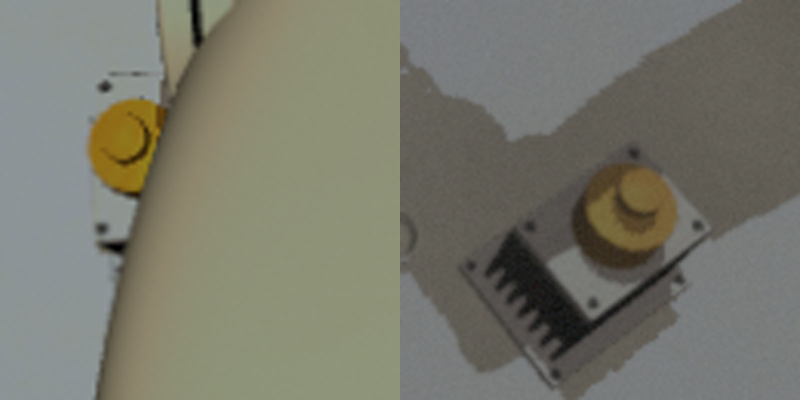

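The stack stands complete and square. The weight is central on the cover at about (465.4,239.2), and the gripper is clear. Handing in.

```bash
python3 -c "
from workcell import *
print(job_done())"
```

```text
the job is handed in; nothing more can be done
None
```

The stack is built on the plate in the order asked, squared up to about 1–2 mm by camera, with the sockets at the tongue end and the weight in the middle of the cover. I handed it in at about 40 s of the 144 s. I re-gripped the power module once, before adding the socket module, to correct a 4 mm offset.

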